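# Drag a trapped key out of a T-slot with a hooked pick

### The job

A loose steel key is trapped under the left-hand lip of the T-slot in the clamping plate. Take the hooked pick from its stand, lower its hook into the slot behind the key until you feel the slot's floor, turn the toe in under the lip and drag the key gently along until the whole of it lies in the open pocket at the slot's near end; then hang the pick back in its stand, upright as it was, and let go. Never lean hard on the plate or the key (stay well under 25 N), do not touch the key with the gripper, and leave the other things where they are.

Things in the scene. Friction and masses are not known exactly. Their poses are not given: they have to be found in the camera images.
- plate: Fixed grey metal clamping plate, 120 mm wide (y), 36 mm high, x -120 to +110 mm, T-slot along x. Origin on the underside, on the slot's centre line; +x to the slot's closed far end, +y left, z up. Slot floor at z 12 mm; head 56 mm wide, z 12 to 26; above it lips, z 26 to 36, leave a neck 20 mm wide (y -10 to +10). Lips run from x -30 to +98 mm. A 6 mm high bolt head near each top corner.
- slot_far (a point): Foot of the slot's closed far end wall, on the slot's centre line and on its floor (plate x = 98, z = 12 mm). Axes as the plate.
- pocket (a point): Centre of the floor of the open pocket at the near end (plate x = -70, z = 12 mm): 80 mm long (x) and 56 mm wide, open above as there are no lips here (plate x -110 to -30 mm). Its floor is flush with the slot's; a ridge 8 mm high closes it in front.
- key_center (a point): Centre of the loose steel key: a plain flat bar 45 (x, along the slot) x 20 (y) x 6 mm (z), about 50 g, flat on the slot's floor, mostly under the left (+y) lip, an edge of 3 to 6 mm showing in the neck. At least 40 mm of slot is free behind it (on its +x side).
- stand_seat (a point): Centre of the seat of the fixed grey pick stand: top of a level fork, 140 mm above the bench, 8 mm thick, 50 mm wide. Its gap is 14 mm wide and open to the stand's -x, running from x -30 to +30 mm about this point; the post carrying it stands at x +32 to +48 mm. Foot 10 mm high, x -40 to +60, y -45 to +45 mm.
- pick_handle (a point): Centre of the grip of the hooked pick (0.17 kg, hanging upright in the fork): black square grip 18 x 18 mm, 56 mm high, flats square to its x and y. Below it, a square flange 30 x 30 x 6 mm whose underside, 34 mm under this point, rests on the stand's seat.
- pick: The same pick, origin at the centre of the flange's underside, z up along the grip. A round shank 8 mm thick goes down the axis; at its foot a toe, a rod 6 mm thick, points to the pick's -x, its end 22 mm from the axis, underside level with the foot. The shank is telescopic (stiff, slips at 60 N): its foot is 78 to 118 mm under this origin, each time different, not measured: feel for the floor.
- oil_can: Bystander: a plain metal can, 60 mm across, 110 mm high, standing beyond the stand. Origin under its centre.
- wrench: Bystander: a 180 mm steel wrench lying on the bench to the right. Origin about under its middle, x along it.
- hammer: Bystander: a 260 mm hammer lying on the bench to the right. Origin about under its middle, x along it.
There are look-alikes about, which are no part of the job. Leave any blue or yellow look-alike of the pick alone.

How it is judged (in metres and radians):
On the way, in this order (a step that is already met when the one before it is completed fails the run):
1. the pick is taken out of its stand (distance between pick_handle and stand_seat above 0.12 m), for 0.1 s.
2. the whole key is out from under the lips, in the pocket (x of key_center in the frame of plate between -0.112 and -0.0525 m and z of key_center in the frame of plate below 0.019 m), for 0.2 s.
At the end, for the whole second after the job is handed in: The key lies flat on the floor of the pocket, all of it clear of the lips (its centre at least 51.5 mm on the pocket side of the plate's origin); the pick hangs upright (within 0.1 rad) in the fork of its stand, flange on the seat, within 18 mm of the seat's centre, and is let go (x of key_center in the frame of plate between -0.112 and -0.0515 m and y of key_center in the frame of plate between -0.028 and 0.028 m and z of key_center in the frame of plate below 0.019 m and angle between key_center's own z axis and vertical below 0.15 rad and horizontal distance between pick_handle and stand_seat below 0.018 m and z of pick_handle in the frame of stand_seat between 0.028 and 0.04 m and angle between pick_handle's own z axis and vertical below 0.1 rad); the robot touches nothing.
It fails at once if the pick pressed on the plate with more than 25 N (contact force between pick and plate above 25 N).
It fails at once if the pick pressed on the key with more than 25 N (contact force between pick and key above 25 N).
It fails at once if the gripper touched the key (contact force between the fingers and key above 0.5 N).
It fails at once if the oil can, wrench or hammer was disturbed (moved more than 30 mm) (distance of any of oil_can, wrench, hammer from where it was at the start of the episode above 0.03 m).
It also fails if it takes over 72 s, if anything falls off the work surface, if the arm or the gripper's body presses on something with over 40 N, if the wrist force passes 120 N, or if a joint passes its speed limit or range.

### The arm

A 6-joint arm with a two-finger parallel gripper is mounted at the origin on the work surface. World frame = base frame: x ahead of the robot, y to its left, z up, the work surface at z = 0. Lengths are in m, angles in degrees, forces in N, time in s.
With the tool pointing down it reaches from about 0.4 to 0.825 m from the base axis. Payload 7 kg.
Tool frame: the origin (TCP) lies at the very end of the fingers, on their centre line; the grasp point (between the pads) lies 19 mm behind it (ctrl.hold_point_z is the distance from the TCP to the grasp point, in m); z points along the fingers, y is the line along which they close (so a half turn about z gives the same grasp; the last joint's range is limited). The gripper opens to 88 mm and grips with 3 to 60 N. Pads are 19 mm wide; open, the fingers measure 130 mm over their backs; the gripper's body (78 mm by 193 mm) begins 47 mm behind the grasp point.
Start: joints at [-54.139, 20.546, 0.682, 0, -70.136, -16.507], TCP at [0.224, -0.637, 0.227] pointing down, gripper open.
Joint ranges: [-176.03, 176.03], [-82.01, 121.73], [-58.28, 71.71], [-173.87, 95.51], [-174.79, -0.11], [-173.66, 173.66]. Speed limits (degrees/s): [136.94, 136.94, 172.46, 180, 180, 180].

### API

Orientations are given as [roll, pitch, yaw] about the fixed x, y, z axes, in that order (R = Rz(yaw) Ry(pitch) Rx(roll)).
In Python, from plant import sensors, viewer, workorder, ctrl gives the robot as it stands.
- The arm moves only by the shell command python3 -m pendant 'ROWS'. ROWS is JSON, a list of rows, each a list of 3 entries, a list of its own where there are three numbers: the opening, from -1 (shut) to 1 (fully open), so that 0 is half open, then the shift along the tool's x, y, z in m, then the turn, a rotation vector about the tool's x, y, z in degrees. A call has 1 to 10 rows; each row is the pose to reach, as a shift and turn from the pose commanded when the call began, along the tool's axes at that moment; what a row does not reach only later rows make up. A row lasts 1/12 s, in which the tool goes at most 41.7 mm and 7.16 degrees, less where a joint would pass 70% of its speed; a pose out of reach is approached as far as the arm can. A call with a gripper value outside its range is refused whole. The fingers move at their own pace and stop on an object; the grip force is fixed at half the most. Time passes only in rows, so rows that repeat a pose let the fingers close. It gives the time, the measured TCP pose, the force, the opening and the grip force at its end, in the units of the state.
- sensors.get_obs(): the state, without advancing time (a new reading comes with each control period).
- viewer.snapshot(name): name is "scene" or "top" or "wrist"; returns the picture (400x640x3 uint8, red, green, blue); there is no depth.
- viewer.camera_params(name): a dict with "fx", "fy", "cx", "cy" (pixels), "dist" ([k1, k2, p1, p2, k3] as OpenCV has them; the pictures are not rectified), "extrinsics" (4x4, takes a point from world to camera coordinates). Camera axes: x right, y up, looking along -z (the intrinsics and any distortion apply to the point x, -y, -z); pixel columns grow to the right and rows downward; lengths in m; the calibration is good to about 2 mm. A picture is of the moment at which its call begins: read the wrist's pose just before it. camera_params takes no time and is no camera call; for the wrist camera it gives the pose at the moment of the call.
- workorder.close_job(): hands the job in; it is judged then, once.
The state is a dict: "clock": time; "joint_pos": joint angles; "qvel": joint speeds; "tau": joint torques, N m; "tool_pos": TCP position; "orientation": TCP orientation; "force": force on the tool from outside, world axes, zero at the start; "moment": the same for the moment, N m; "opening": finger opening in m; "gripper_force": force on a finger pad.
Only numpy, scipy, OpenCV 4.12 (cv2) and the standard library are available. Lean on these libraries where they do the work, as an engineer would, in place of code of your own. Each camera call takes 0.05 s, during which the arm holds its last target. There are 200 camera calls.

## Working session

There is one attempt and no reset: what is moved stays moved. The work goes in short steps, Python scripts to look and compute and a shell command to move; the robot and the scene stay as the last step left them, time stands still between calls to the robot, and variables do not carry over. Pictures are saved under pics/ and viewed, at most 10 in all, crops included, and the job is handed in when it is done.

```bash
ls; mkdir -p pics
python3 - <<'E'
from plant import sensors, viewer, ctrl
import cv2
print(sensors.get_obs(), ctrl.hold_point_z)
for n in ("scene","top","wrist"):
    p=viewer.camera_params(n);print(n,p)
    cv2.imwrite(f"pics/{n}0.png",viewer.snapshot(n)[:,:,::-1])
E
```

```text
pics
{'clock': 0.0, 'joint_pos': array([-5.41395065e+01,  2.05892360e+01,  6.32762567e-01, -1.99449572e-02,
       -7.01371548e+01, -1.65067042e+01]), 'qvel': array([ 0.01507305,  0.07658702, -0.047316  ,  0.08210202,  0.08235717,
       -0.00640651]), 'tau': array([ 2.95079924e-03, -5.82727003e+01,  2.93050271e+01,  6.99695706e+00,
        6.76034237e-03, -1.33993481e-04]), 'tool_pos': array([ 0.22349281, -0.63638839,  0.2256404 ]), 'orientation': array([ 1.79904903e+02, -8.62799331e-03, -1.60652996e+02]), 'force': array([ 0.19171674,  0.40538438, -0.28813352]), 'moment': array([ 0.02837232,  0.0132708 , -0.02973484]), 'gripper_force': 0.0, 'opening': 0.08766381590074822} 0.0188
scene {'fx': 460.6147000364315, 'fy': 460.6147000364315, 'cx': 326.38084105738847, 'cy': 201.8038420653915, 'dist': array([-0.08453368,  0.        ,  0.        ,  0.        ,  0.        ]), 'extrinsics': array([[-0.66978789,  0.74246273,  0.01154452,  0.38222808],
       [-0.62681443, -0.57365823,  0.52727593,  0.27046718],
       [ 0.39810534,  0.34592676,  0.84961569, -1.409394  ],
       [ 0.        ,  0.
[... 237 characters left out ...]
': array([[ 0.0249455 , -0.99968222, -0.00362975, -0.03974039],
       [ 0.97947522,  0.02371448,  0.20016472, -0.5781727 ],
       [-0.20001503, -0.00854846,  0.97975554, -1.03814699],
       [ 0.        ,  0.        ,  0.        ,  1.        ]])}
wrist {'fx': 298.07522706777604, 'fy': 298.07522706777604, 'cx': 323.5142757866593, 'cy': 196.20801556235193, 'dist': array([-0.04848849,  0.        ,  0.        ,  0.        ,  0.        ]), 'extrinsics': array([[-0.33195084,  0.94329536,  0.00158411,  0.67458669],
       [-0.91252506, -0.32069627, -0.25387382,  0.03144904],
       [-0.23896998, -0.08571917,  0.96723605, -0.38879645],
       [ 0.        ,  0.        ,  0.        ,  1.        ]])}
```

View pics/scene0.png

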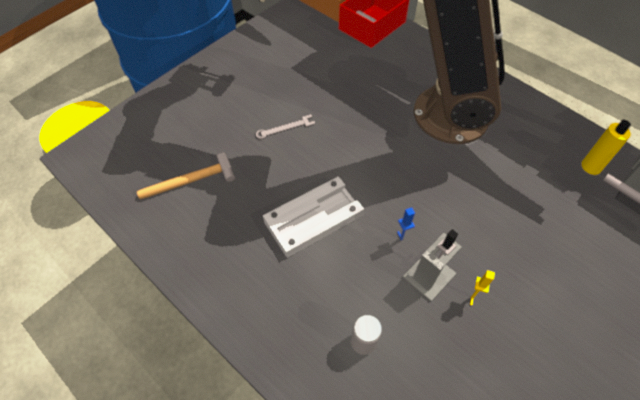

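View pics/top0.png

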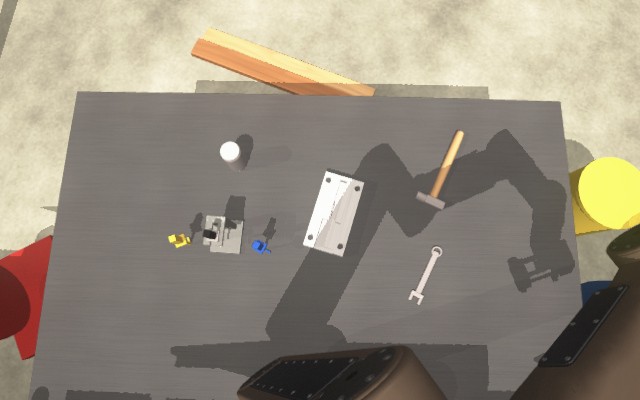

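The scene view shows three candidates for the pick:
- The black-gripped pick in the grey stand, at scene (450,239) and top (211,234).
- A blue look-alike at scene (407,220).
- A yellow look-alike at scene (486,282).

By the description I choose the black one and will check it in a close crop. The plate is at scene (313,215) and top (334,213).

```bash
cat > h.py <<'E'
import numpy as np, cv2
from plant import sensors, viewer, ctrl
from scipy.spatial.transform import Rotation as R
def cam(n): 
    return viewer.camera_params(n)
def ray(p,uv):
    K=np.array([[p['fx'],0,p['cx']],[0,p['fy'],p['cy']],[0,0,1]])
    x,y=cv2.undistortPoints(np.array([[uv]],float),K,p['dist'])[0,0]
    E=p['extrinsics'];Rw=E[:3,:3].T
    d=Rw@np.array([x,-y,-1]);return -Rw@E[:3,3],d/np.linalg.norm(d)
def plane(p,uv,z):
    o,d=ray(p,uv);return o+d*(z-o[2])/d[2]
def tri(rs):
    A=np.zeros((3,3));b=np.zeros(3)
    for o,d in rs:
        M=np.eye(3)-np.outer(d,d);A+=M;b+=M@o
    return np.linalg.solve(A,b)
def proj(p,X):
    K=np.array([[p['fx'],0,p['cx']],[0,p['fy'],p['cy']],[0,0,1]]);E=p['extrinsics']
    c=E[:3,:3]@np.asarray(X)+E[:3,3];c=c*[1,-1,-1]
    return cv2.projectPoints(c.reshape(1,1,3),np.zeros(3),np.zeros(3),K,p['dist'])[0].ravel()
def tool(world):  # displacement to given world TCP pos, in tool axes
    o=sensors.get_obs();r=R.from_euler('xyz',o['orientation'],degrees=True)
    return r.inv().apply(np.asarray(world)-o['tool_pos'])
def st():
    o=sensors.get_obs();print(o['clock'],o['tool_pos'].round(4),o['orientation'].round(2),o['force'].round(2),round(o['opening'],4),o['gripper_force'])
E
python3 - <<'E'
from h import *
s,t=cam('scene'),cam('top')
print('grip',tri([ray(s,(450,239)),ray(t,(211,234))]))
print('blue',tri([ray(s,(409,214)),ray(t,(259,246))]), 'yel',tri([ray(s,(488,275)),ray(t,(177,240))]))
# top-view bolt heads -> plate 
for uv in [(328,180),(355,185),(310,237),(341,246)]: print(plane(t,uv,.042).round(4))
for uv in [(334,184),(352,209),(268,216),(291,242)]: print('s',plane(s,uv,.042).round(4))
a=cv2.resize(cv2.imread('pics/scene0.png')[170:310,250:510],None,fx=3,fy=3,interpolation=2)[:,:780]
b=cv2.imread('pics/top0.png')[160:265,160:380]
cv2.imwrite('pics/c1.png',cv2.resize(cv2.imread('pics/scene0.png')[170:310,250:510],(780,420),interpolation=cv2.INTER_CUBIC))
E
```

```text
grip [0.46830128 0.25904036 0.17421072]
blue [0.44578008 0.14345492 0.11926227] yel [0.45542184 0.36602806 0.12288292]
[ 0.6552 -0.0401  0.042 ]
[ 0.6418 -0.1206  0.042 ]
[0.4836 0.0082 0.042 ]
[ 0.4598 -0.0818  0.042 ]
s [ 0.4594 -0.0739  0.042 ]
s [0.486  0.0111 0.042 ]
s [ 0.6451 -0.1323  0.042 ]
s [ 0.6584 -0.038   0.042 ]
```

View pics/c1.png

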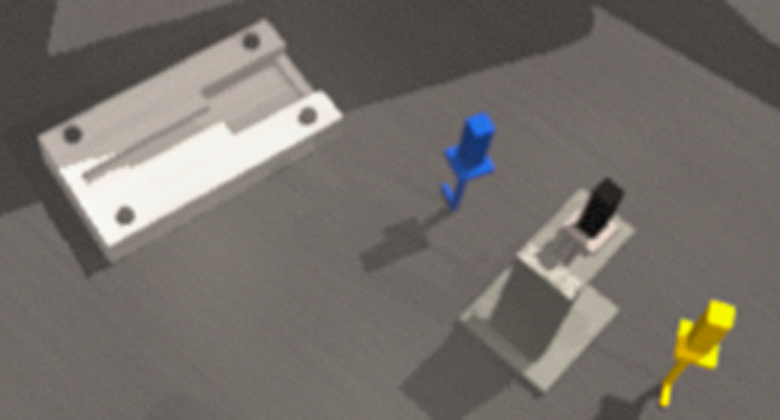

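The crop confirms it: the black grip, at crop (600,208), hangs in the grey fork, and the blue (478,140) and yellow (712,330) ones stand free. The plate's pocket faces the robot. Next I'll work out moves for close wrist looks over the plate and then the stand.

Run:
```python
from h import *
p=cam('wrist');o=sensors.get_obs();r=R.from_euler('xyz',o['orientation'],degrees=True)
E=p['extrinsics'];c=-E[:3,:3].T@E[:3,3]
print('cam in tool',r.inv().apply(c-o['tool_pos']).round(4)); print('view dir in tool',r.inv().apply(-E[2,:3]).round(3),'img up',r.inv().apply(E[1,:3]).round(3))
print('cur->A',tool([0.46,-0.15,0.30]).round(3),'->B',tool([0.40,0.22,0.33]).round(3))
```

```text
cam in tool [ 0.0679 -0.0004 -0.1572]
view dir in tool [-0.254  0.     0.967] img up [ 0.967 -0.001  0.254]
cur->A [-0.384  0.381 -0.074] ->B [-0.45   0.75  -0.103]
```

```bash
python3 -m pendant '[[1,[-0.222,0.216,-0.037],[0,0,0]],[1,[-0.222,0.216,-0.037],[0,0,0]],[1,[-0.222,0.216,-0.037],[0,0,0]],[1,[-0.222,0.216,-0.037],[0,0,0]],[1,[-0.222,0.216,-0.037],[0,0,0]],[1,[-0.222,0.216,-0.037],[0,0,0]],[1,[-0.222,0.216,-0.037],[0,0,0]],[1,[-0.222,0.216,-0.037],[0,0,0]],[1,[-0.222,0.216,-0.037],[0,0,0]]]'
python3 -m pendant '[[1,[-0.222,0.216,-0.037],[0,0,0]],[1,[-0.222,0.216,-0.037],[0,0,0]],[1,[-0.222,0.216,-0.037],[0,0,0]],[1,[-0.222,0.216,-0.037],[0,0,0]],[1,[-0.222,0.216,-0.037],[0,0,0]],[1,[-0.222,0.216,-0.037],[0,0,0]],[1,[-0.222,0.216,-0.037],[0,0,0]],[1,[-0.222,0.216,-0.037],[0,0,0]],[1,[-0.222,0.216,-0.037],[0,0,0]],[1,[-0.222,0.216,-0.037],[0,0,0]]]'
cat > shot.py <<'E'
from h import *
import sys,pickle
st();p=cam('wrist');n=sys.argv[1];cv2.imwrite(f'pics/{n}.png',viewer.snapshot('wrist')[:,:,::-1]);pickle.dump(p,open(f'{n}.pkl','wb'))
E
python3 shot.py w1
```

```text
clock: 0.9
tool_pos: [0.3632, -0.3566, 0.2646]
orientation: [-179.9, 0.1, -160.4]
force: [-0.8, -0.6, -0.4]
opening: 0.0878
gripper_force: 0.0
clock: 1.73
tool_pos: [0.4997, -0.0813, 0.3001]
orientation: [180.0, -0.1, -160.5]
force: [-0.7, 0.1, -0.0]
opening: 0.0875
gripper_force: 0.0
1.7333 [ 0.4997 -0.0813  0.3001] [ 1.7999e+02 -5.0000e-02 -1.6052e+02] [-0.73  0.1  -0.  ] 0.0875 0.0
```

View pics/w1.png

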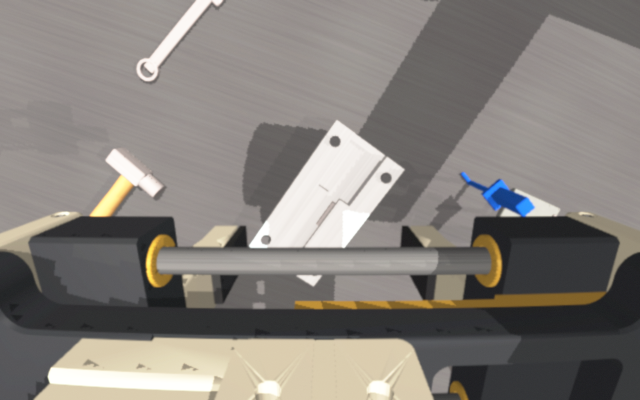

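The wrist view shows the gripper hiding the lower half. The plate's near bolts are at (335,141) and (386,178), and a key edge shows near (328,213). I'll move further out so the plate sits in the free half.

```bash
python3 -m pendant '[[1,[-0.095,-0.04,0],[0,0,0]],[1,[-0.095,-0.04,0],[0,0,0]],[1,[-0.095,-0.04,0],[0,0,0]],[1,[-0.095,-0.04,0],[0,0,0]],[1,[-0.095,-0.04,0],[0,0,0]]]' | sed -n 2p
python3 shot.py w2
python3 - <<'E'
import cv2;i=cv2.imread('pics/w2.png')
cv2.imwrite('pics/w2c.png',cv2.resize(i[0:230,180:480],(780,598),interpolation=cv2.INTER_CUBIC))
E
```

```text
tool_pos: [0.6023, -0.0899, 0.299]
2.2 [ 0.6023 -0.0899  0.299 ] [ 1.7996e+02 -1.5000e-01 -1.6077e+02] [-0.41  0.1   0.  ] 0.0875 0.0
```

View pics/w2c.png

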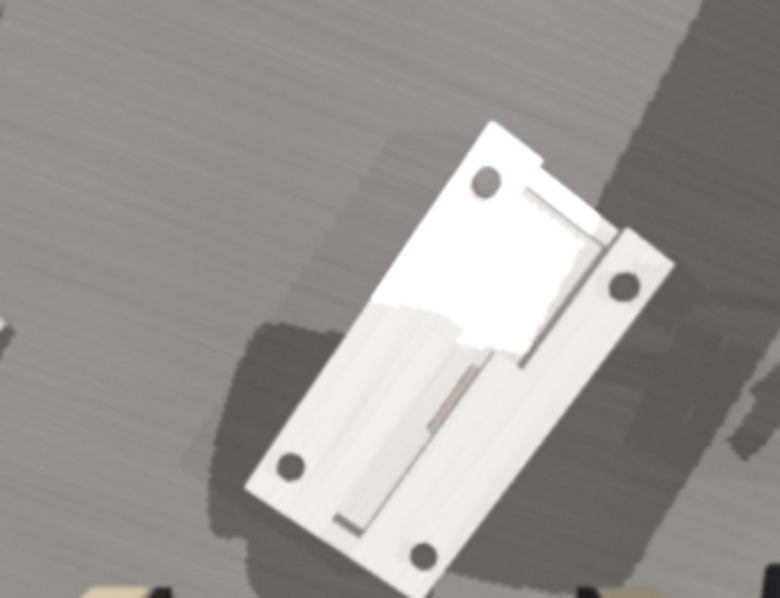

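The crop (scale 2.6, offset u+180) shows:
- Plate corners at (492,121), (674,265), (246,487) and (415,598).
- Bolts at (486,182), (624,287), (291,467) and (423,557).
- The key's visible sliver in the neck, from (475,367) to (431,431).
- The slot's far end at about (348,525).

```bash
cat > plate.py <<'E'
from h import *
import pickle
p=pickle.load(open('w2.pkl','rb'));f=lambda x,y:(180+x/2.6-.3,y/2.6-.3)
C=[((492,121),(-.12,-.06)),((674,265),(-.12,.06)),((246,487),(.11,-.06)),((415,598),(.11,.06))]
W=np.array([plane(p,f(*a),.036)[:2] for a,_ in C]);L=np.array([b for _,b in C])
r,_=None,None
Wc=W-W.mean(0);Lc=L-L.mean(0)
th=np.arctan2((Lc[:,0]*Wc[:,1]-Lc[:,1]*Wc[:,0]).sum(),(Lc*Wc).sum())
Rm=np.array([[np.cos(th),-np.sin(th)],[np.sin(th),np.cos(th)]]);t=W.mean(0)-Rm@L.mean(0)
E
python3 - <<'E'
from plate import *
print('yaw',np.degrees(th),'origin',t,'resid mm',((W-(L@Rm.T+t))*1000).round(1).tolist())
pl=lambda w:(Rm.T@(w[:2]-t)*1000).round(1)
for n,uv,z in [('b',(486,182),.042),('b',(624,287),.042),('b',(291,467),.042),('b',(423,557),.042),('keynear',(475,367),.018),('keyfar',(431,431),.018),('lipfarL',(364,532),.036),('farwall',(342,514),.036),('farfoot',(348,526),.012),('lipnear',(492,352),.036),('lipnear2',(521,366),.036)]: print(n,pl(plane(p,f(*uv),z)))
s,tp=cam('scene'),cam('top')
# height check from scene corner pairs of bolts: triangulate wrist + scene/top
for a,b,c in [((486,182),(334,184),(341,246)),((624,287),(352,209),(310,237)),((291,467),(268,216),(355,185)),((423,557),(291,242),(328,180))]:
  print(tri([ray(p,f(*a)),ray(s,b),ray(tp,c)]).round(4))
print('toB',tool([0.56,0.22,0.36]).round(3))
E
```

```text
yaw -15.922299752269296 origin [ 0.56249412 -0.06232934] resid mm [[0.7, 0.0], [0.6, -0.1], [0.4, 2.1], [-1.8, -2.0]]
b [-93.1 -45. ]
b [-94.   44.2]
b [ 84.6 -43.8]
b [84.7 45.3]
keynear [-16.6   9.3]
keyfar [26.7 10.4]
lipfarL [93.3 10.8]
farwall [91.8 -5.3]
farfoot [101.6   4.6]
lipnear [-27.9   9.3]
lipnear2 [-31.   26.5]
[ 0.4588 -0.0793  0.0365]
[0.4836 0.0084 0.0359]
[ 0.64   -0.1273  0.0385]
[ 0.6571 -0.0405  0.0367]
toB [-0.063  0.306 -0.06 ]
```

```bash
python3 -m pendant '[[1,[-0.045,0.376,-0.07],[0,0,0]],[1,[-0.045,0.376,-0.07],[0,0,0]],[1,[-0.045,0.376,-0.07],[0,0,0]],[1,[-0.045,0.376,-0.07],[0,0,0]],[1,[-0.045,0.376,-0.07],[0,0,0]],[1,[-0.045,0.376,-0.07],[0,0,0]],[1,[-0.045,0.376,-0.07],[0,0,0]],[1,[-0.045,0.376,-0.07],[0,0,0]],[1,[-0.045,0.376,-0.07],[0,0,0]],[1,[-0.045,0.376,-0.07],[0,0,0]]]' | sed -n 2p
python3 shot.py w3
python3 - <<'E'
import cv2;i=cv2.imread('pics/w3.png')
cv2.imwrite('pics/w3c.png',cv2.resize(i[0:230,180:480],(780,598),interpolation=cv2.INTER_CUBIC))
E
```

```text
tool_pos: [0.5185, 0.2847, 0.3721]
3.0833 [0.5185 0.2847 0.3721] [ 1.7991e+02  1.3000e-01 -1.6050e+02] [ 0.46 -0.01 -0.96] 0.0878 0.0
```

View pics/w3c.png

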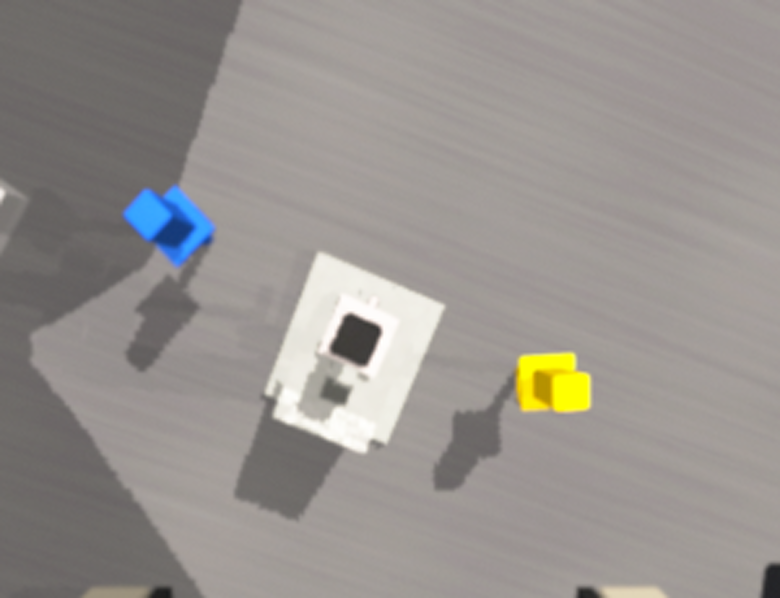

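The crop (scale 2.6, u+180) shows:
- Black grip top centred at (357,340).
- Stand foot corners at (320,252), (444,305), (385,443) and (267,395).
- The post at the bottom edge (325,425), so the fork opens toward the robot.
- Blue at (150,215) and yellow at (570,385), which I'll leave alone.

```bash
cat > stand.py <<'E'
from h import *
import pickle
p=pickle.load(open('w3.pkl','rb'));f=lambda x,y:(180+x/2.6-.3,y/2.6-.3)
F=np.array([plane(p,f(*a),.01)[:2] for a in [(320,252),(444,305),(385,443),(267,395)]])
G=np.array([plane(p,f(*a),.202)[:2] for a in [(345,313),(383,330),(370,368),(330,352)]])
E
python3 - <<'E'
from stand import *
i=cv2.imread('pics/w3.png');sub=i[100:160,290:350];m=(sub.max(2)<75).astype('uint8')
n,l,s_,c=cv2.connectedComponentsWithStats(m);k=1+s_[1:,4].argmax()
ct=cv2.findContours((l==k).astype('uint8'),0,1)[0][0];rc=cv2.minAreaRect(ct);print('grip blob',s_[k],c[k]+[290,100],rc)
uv=c[k]+[290,100]
sc=cv2.imread('pics/scene0.png');b=sc[222:256,435:465].max(2)<45;ys,xs=np.nonzero(b);print('scene blob',xs.mean()+435,ys.mean()+222,ys.min()+222,ys.max()+222)
print('grip top tri',tri([ray(p,uv),ray(cam('scene'),(453,234))]))
print('F',F.round(4).tolist());print('edges',[np.linalg.norm(F[a]-F[(a+1)%4]).round(4) for a in range(4)])
for a,b in [(3,0),(2,1),(0,1),(3,2)]:
  d=F[b]-F[a];print('edge ang',np.degrees(np.arctan2(d[1],d[0])))
print('grip top ctr corners',G.mean(0),'blob',plane(p,uv,.202)); 
for a in range(4):
  d=G[(a+1)%4]-G[a];print(np.linalg.norm(d).round(4),np.degrees(np.arctan2(d[1],d[0])).round(1))
x=F[[2,3]].mean(0)-F[[0,1]].mean(0);x/=np.linalg.norm(x);print('stand seat est',F.mean(0)-.01*x,'yaw',np.degrees(np.arctan2(x[1],x[0])))
E
```

```text
grip blob [ 18  22  18  17 195] [316.52820513 130.11794872] ((26.595890045166016, 30.089040756225586), (13.241693496704102, 14.731385231018066), 24.443954467773438)
scene blob 449.4488188976378 239.29133858267716 231 248
grip top tri [0.46888256 0.26098785 0.20186291]
F [[0.4338, 0.2183], [0.4381, 0.3048], [0.5364, 0.2993], [0.5322, 0.214]]
edges [np.float64(0.0866), np.float64(0.0985), np.float64(0.0853), np.float64(0.0985)]
edge ang 177.54185929008835
edge ang 176.81319338135555
edge ang 87.12876849781483
edge ang 87.14966958334924
grip top ctr corners [0.46968788 0.25987008] blob [0.46917774 0.25914328 0.202     ]
0.017 85.9
0.0164 0.4
0.0179 -92.1
0.017 177.6
stand seat est [0.47511434 0.25957693] yaw -2.8224141043471005
```

```bash
python3 -m pendant '[[1,[0.055,-0.0075,0.10],[0,0,-67.7]],[1,[0.055,-0.0075,0.10],[0,0,-67.7]],[1,[0.055,-0.0075,0.10],[0,0,-67.7]],[1,[0.055,-0.0075,0.10],[0,0,-67.7]],[1,[0.055,-0.0075,0.10],[0,0,-67.7]],[1,[0.055,-0.0075,0.10],[0,0,-67.7]],[1,[0.055,-0.0075,0.10],[0,0,-67.7]],[1,[0.055,-0.0075,0.10],[0,0,-67.7]],[1,[0.055,-0.0075,0.10],[0,0,-67.7]],[1,[0.055,-0.0075,0.10],[0,0,-67.7]]]' | sed -n 2,3p
python3 -m pendant '[[1,[0,0,0],[0,0,0]]]' |sed -n 2,3p
python3 shot.py w4
python3 - <<'E'
from h import *
print(sensors.get_obs()['joint_pos'].round(1), tool([.469,.2592,.157]).round(4))
i=cv2.imread('pics/w4.png');m=(i.max(2)<70);print(proj(cam('wrist'),[.469,.2592,.202]))
cv2.imwrite('pics/w4c.png',cv2.resize(i[40:270,180:480],(780,598),interpolation=cv2.INTER_CUBIC))
E
```

```text
tool_pos: [0.4703, 0.2544, 0.2711]
orientation: [-180.0, 0.0, -92.6]
tool_pos: [0.4704, 0.2545, 0.2711]
orientation: [-180.0, 0.0, -92.8]
4.05 [0.4704 0.2545 0.2711] [-1.7997e+02  4.0000e-02 -9.2840e+01] [ 0.03 -0.22 -0.32] 0.088 0.0
[ 49.4   5.7 -12.9  -0.  -71.3 -52.5] [-0.0043  0.0017  0.114 ]
[325.98492746 212.38295356]
```

View pics/w4c.png

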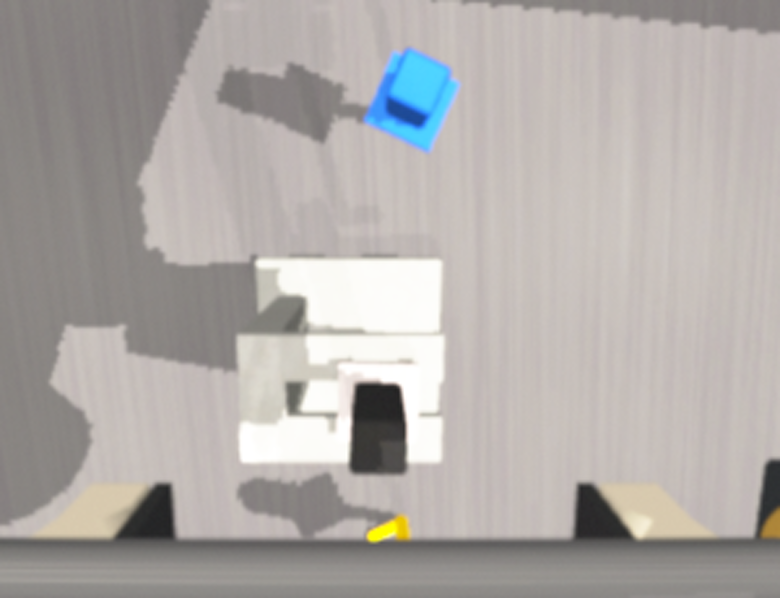

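The grip top is at crop (378,456), about 2 mm toward +y of my estimate and centred between the open fingers. The blue and yellow ones are clear of the fingers' path. I'll go down and grip.

```bash
python3 -m pendant '[[1,[-0.006,0.0015,0.03],[0,0,0]],[1,[-0.006,0.0015,0.06],[0,0,0]],[1,[-0.006,0.0015,0.09],[0,0,0]],[1,[-0.006,0.0015,0.114],[0,0,0]],[1,[-0.006,0.0015,0.114],[0,0,0]],[-1,[-0.006,0.0015,0.114],[0,0,0]],[-1,[-0.006,0.0015,0.114],[0,0,0]],[-1,[-0.006,0.0015,0.114],[0,0,0]],[-1,[-0.006,0.0015,0.114],[0,0,0]],[-1,[-0.006,0.0015,0.114],[0,0,0]]]'
python3 -m pendant '[[-1,[0,0,0],[0,0,0]],[-1,[0,0,0],[0,0,0]],[-1,[0,0,0],[0,0,0]],[-1,[0,0,0],[0,0,0]]]'
```

```text
clock: 4.93
tool_pos: [0.47, 0.2625, 0.1579]
orientation: [-179.9, 0.1, -93.0]
force: [-0.2, -0.4, -0.0]
opening: 0.0598
gripper_force: 0.0
clock: 5.27
tool_pos: [0.4696, 0.2621, 0.1566]
orientation: [-180.0, 0.0, -92.9]
force: [0.6, 0.4, 0.0]
opening: 0.0334
gripper_force: 0.0
```

```bash
python3 -m pendant '[[-1,[0,0,0],[0,0,0]],[-1,[0,0,0],[0,0,0]],[-1,[0,0,0],[0,0,0]],[-1,[0,0,0],[0,0,0]],[-1,[0,0,0],[0,0,0]]]'; python3 -m pendant '[[-1,[0,0,0],[0,0,0]],[-1,[0,0,0],[0,0,0]]]'
```

```text
clock: 5.68
tool_pos: [0.4695, 0.2621, 0.1565]
orientation: [180.0, -0.0, -92.9]
force: [-0.1, -0.1, -0.1]
opening: 0.018
gripper_force: 29.9
clock: 5.85
tool_pos: [0.4695, 0.262, 0.1565]
orientation: [180.0, -0.0, -92.9]
force: [0.1, -0.4, -0.4]
opening: 0.0177
gripper_force: 29.9
```

Gripped at 18 mm opening. The re-hang TCP is (0.4695, 0.262, 0.1565), yaw -92.9. I'll lift 8 mm, slide out of the fork along tool +y, then rise.

```bash
python3 -m pendant '[[-1,[0,0,-0.004],[0,0,0]],[-1,[0,0,-0.008],[0,0,0]],[-1,[0,0.02,-0.008],[0,0,0]],[-1,[0,0.04,-0.008],[0,0,0]],[-1,[0,0.06,-0.008],[0,0,0]],[-1,[0,0.075,-0.008],[0,0,0]],[-1,[0,0.075,-0.04],[0,0,0]],[-1,[0,0.075,-0.08],[0,0,0]],[-1,[0,0.075,-0.12],[0,0,0]],[-1,[0,0.075,-0.145],[0,0,0]]]'
python3 -m pendant '[[-1,[0,0,0],[0,0,0]]]'
python3 - <<'E'
from h import *
cv2.imwrite('pics/s5.png',viewer.snapshot('scene')[:,:,::-1])
i=cv2.imread('pics/s5.png');o=sensors.get_obs()['tool_pos']
u,v=proj(cam('scene'),o-[0,0,.09]).astype(int);print(u,v)
cv2.imwrite('pics/s5c.png',cv2.resize(i[max(0,v-75):v+75,u-100:u+100],(800,600),interpolation=cv2.INTER_CUBIC))
E
```

```text
clock: 6.68
tool_pos: [0.3953, 0.2664, 0.3064]
orientation: [-179.8, 0.2, -92.9]
force: [1.5, 0.4, -1.2]
opening: 0.0174
gripper_force: 29.9
clock: 6.77
tool_pos: [0.3966, 0.2676, 0.3083]
orientation: [-179.6, 0.4, -92.9]
force: [0.5, 0.5, -2.1]
opening: 0.0178
gripper_force: 29.9
474 209
```

View pics/s5c.png

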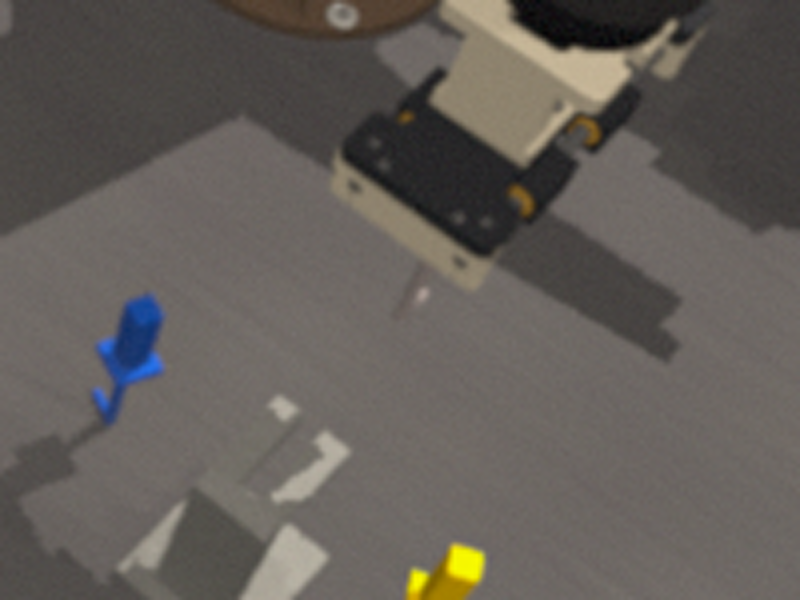

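The pick hangs from the gripper, with its foot at crop (402,318) and the toe's glint up-right of it at (420,296). That puts the toe toward the robot, so it is aligned with the stand as described. I'll insert behind the key with the toe toward the pocket at plate x = 60, then turn it in under the left lip.

```bash
python3 -m pendant '[[-1,[0.334,-0.241,-0.02],[0,0,13]],[-1,[0.334,-0.241,-0.02],[0,0,13]],[-1,[0.334,-0.241,-0.02],[0,0,13]],[-1,[0.334,-0.241,-0.02],[0,0,13]],[-1,[0.334,-0.241,-0.02],[0,0,13]],[-1,[0.334,-0.241,-0.02],[0,0,13]],[-1,[0.334,-0.241,-0.02],[0,0,13]],[-1,[0.334,-0.241,-0.02],[0,0,13]],[-1,[0.334,-0.241,-0.02],[0,0,13]],[-1,[0.334,-0.241,-0.02],[0,0,13]]]' | head -4
python3 -m pendant '[[-1,[0,0,0],[0,0,0]],[-1,[0,0,0],[0,0,0]],[-1,[0,0,0],[0,0,0]]]'
cat > rel.py <<'E'
from plate import *
o=sensors.get_obs();r=R.from_euler('xyz',o['orientation'],degrees=True)
q=Rm.T@(o['tool_pos'][:2]-t)*1000
print('plate xy mm',q.round(1),'z',o['tool_pos'][2].round(4),'toe dir rel plate',((o['orientation'][2]-np.degrees(th)-90)%360).round(1),'F',o['force'].round(2),'joints',o['joint_pos'].round(0), 'ori',o['orientation'].round(2))
E
python3 - <<'E'
from h import *
for z in (.16,.17,.18,.19,.2,.21,.22): print(z,proj(cam('scene'),[.3966,.2676,z]).round(1),end=' ')
E
python3 rel.py
```

```text
clock: 7.65
tool_pos: [0.6185, -0.0824, 0.3199]
orientation: [179.9, -0.0, -106.0]
force: [0.9, 1.3, -2.1]
clock: 7.9
tool_pos: [0.6176, -0.0803, 0.3198]
orientation: [179.8, -0.0, -106.0]
force: [-0.1, 0.5, -0.7]
opening: 0.0181
gripper_force: 29.9
0.16 [468.  222.9] 0.17 [469.2 220.7] 0.18 [470.4 218.5] 0.19 [471.7 216.2] 0.2 [473.  213.9] 0.21 [474.3 211.5] 0.22 [475.6 209.1] plate xy mm [57.9 -2.2] z 0.3198 toe dir rel plate 179.9 F [-0.12  0.54 -0.73] joints [ 11.  13.   3.  -0. -79. -27.] ori [ 1.7984e+02 -4.0000e-02 -1.0602e+02]
```

```bash
python3 -m pendant '[[-1,[-0.003,-0.002,0.03],[0,0,0]],[-1,[-0.003,-0.002,0.06],[0,0,0]],[-1,[-0.003,-0.002,0.09],[0,0,0]],[-1,[-0.003,-0.002,0.12],[0,0,0]],[-1,[-0.003,-0.002,0.145],[0,0,0]],[-1,[-0.003,-0.002,0.155],[0,0,0]],[-1,[-0.003,-0.002,0.155],[0,0,0]],[-1,[-0.003,-0.002,0.155],[0,0,0]]]'|tail -4
python3 shot.py w6; python3 rel.py
python3 - <<'E'
from plate import *
s=cv2.cvtColor(viewer.snapshot('scene'),cv2.COLOR_RGB2BGR);w=cv2.imread('pics/w6.png')
X=np.r_[t+Rm@[.06,0],.036];u,v=proj(cam('scene'),X).astype(int);print('scene',u,v)
a=cv2.resize(s[v-50:v+50,u-67:u+66],(400,300),interpolation=2)
b=cv2.resize(w[60:360,120:520],(400,300))
pu=proj(cam('wrist'),X);print('wrist',pu)
c=cv2.resize(w[130:230,257:390],(800,600),interpolation=2)
cv2.imwrite('pics/m6.png',np.vstack([np.hstack([a,b]),cv2.resize(s[v-28:v+22,u-67:u+66],(800,300),interpolation=2)]))
E
```

```text
orientation: [-180.0, -0.0, -105.9]
force: [0.7, -0.0, -1.0]
opening: 0.0179
gripper_force: 29.9
8.5667 [ 0.6211 -0.0771  0.1674] [-1.7997e+02 -2.0000e-02 -1.0586e+02] [ 0.75 -0.04 -1.  ] 0.0179 29.893991947174072
plate xy mm [61.2  2. ] z 0.1684 toe dir rel plate 180.0 F [ 0.57 -0.36 -1.15] joints [ 11.  18. -10.   0. -61. -27.] ori [-1.7987e+02  2.0000e-02 -1.0588e+02]
scene 290 223
wrist [325.72881114 186.55675824]
```

View pics/m6.png

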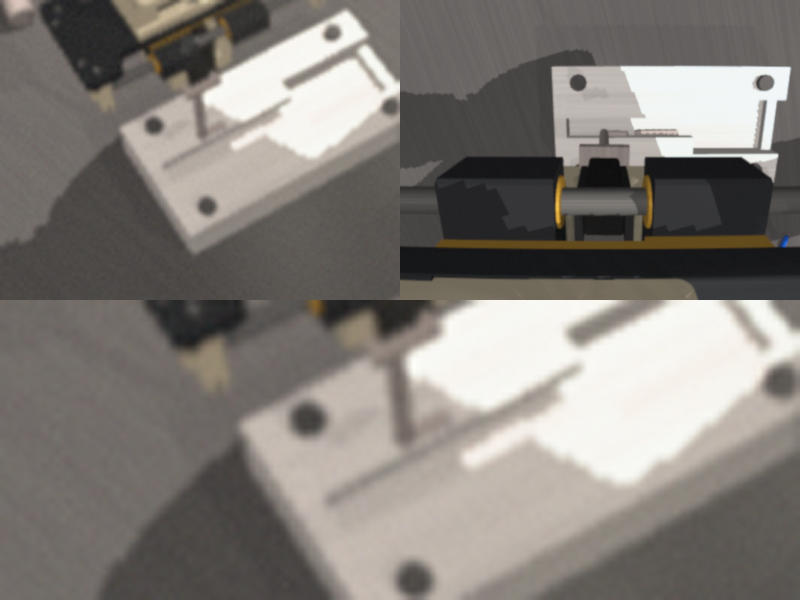

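The foot hangs over the slot: in the scene panel it is at (405,440), above the slot line running (330,500) to (575,370). In the wrist panel the foot is at (603,132) and the key sliver at (660,132). The toe itself is not clear, so I'll check it numerically in the wrist image.

Run:
```python
from plate import *
import pickle
p6=pickle.load(open('w6.pkl','rb'));w=cv2.imread('pics/w6.png')
o=np.array([.6211,-.0771]);ex=Rm[:,0];ey=Rm[:,1]
for n,d in [('foot',0*ex),('-x',-ex),('+x',ex),('+y',ey),('-y',-ey)]:
  print(n,proj(p6,np.r_[o+d*.022,.063]).round(1))
g=cv2.cvtColor(w,cv2.COLOR_BGR2GRAY)
print('cols',list(range(296,372,2)))
for v in range(180,212,1): print(v,' '.join('%3d'%x for x in g[v,296:372:2]))
```

```text
foot [324.  195.8]
-x [348.2 195.8]
+x [299.7 195.7]
+y [323.9 218.7]
-y [324.  171.8]
cols [296, 298, 300, 302, 304, 306, 308, 310, 312, 314, 316, 318, 320, 322, 324, 326, 328, 330, 332, 334, 336, 338, 340, 342, 344, 346, 348, 350, 352, 354, 356, 358, 360, 362, 364, 366, 368, 370]
180 171 171 170 171 171 171 171 171 171 171 170 172 171 170 172 171 171 172 173 172 172 173 173 173 174 173 174 196 242 243 243 243 243 243 243 243 243 243
181 169 170 169 170 171 170 170 171 171 170 169 170 171 170 170 171 170 170 171 171 172 172 172 172 172 172 172 188 240 241 242 242 243 242 242 242 242 242
182 170 171 170 170 170 170 170 170 170 170 170 171 169 170 170 170 172 171 171 172 170 171 171 171 171 170 172 177 236 241 242 242 242 242 242 242 241 242
183 172 172 172 173 173 172 172 172 173 172 172 172 172 172 172 173 173 171 173 172 172 173 173 172 172 172 172 173 234 241 242 242 242 242 242 242 242 242
184 175 174 174 174 175 174 174 174 173 174 173 174 174 173 173 173 173 173 173 173 173 173 173 173 174 172 173 174 225 242 242 242 241 242 242 242 242 242
185 174 174 174 175 174 175 174 174 1
[... 3474 characters left out ...]
 118 115 112 106 107 111 111 115 175 185 184 185 184 184 184 184 184 184 184
208 186 175 131 131 127 128 126 127 131 130 128 128 127 125 124 129 132 128 126 128 127 123 119 121 126 125 127 176 184 185 184 184 185 185 185 185 184 184
209 184 174 131 131 128 128 126 128 131 130 129 129 129 127 125 131 133 129 128 129 128 125 123 124 128 128 130 177 184 185 186 184 185 185 185 184 184 184
210 182 173 130 131 127 127 126 127 129 130 128 129 129 127 126 131 133 129 129 129 129 124 122 124 129 129 130 177 184 184 184 184 184 184 184 185 184 183
211 182 172 130 131 128 127 127 126 131 130 128 128 127 126 126 131 133 129 128 130 129 124 123 124 129 128 130 175 184 184 183 183 184 183 183 183 182 183
```

The toe shows clearly as a rod at columns 326–348, rows 189–196. It points toward the pocket, square to the plate, and the foot is over the neck's centre. I'll lower quickly to well above the floor, then go in guarded 1 mm steps.

```bash
cat > chk.py <<'E'
from h import *
o=sensors.get_obs();F=o['force'];print(o['tool_pos'].round(4),F.round(2))
import sys
sys.exit(1 if F[2]>2.0 or np.hypot(F[0],F[1])>5 else 0)
E
python3 -m pendant '[[-1,[0,0,0.008],[0,0,0]],[-1,[0,0,0.016],[0,0,0]],[-1,[0,0,0.020],[0,0,0]],[-1,[0,0,0.024],[0,0,0]],[-1,[0,0,0.024],[0,0,0]]]' >/dev/null
python3 chk.py && python3 -m pendant '[[-1,[0,0,0.003],[0,0,0]],[-1,[0,0,0.006],[0,0,0]],[-1,[0,0,0.009],[0,0,0]],[-1,[0,0,0.009],[0,0,0]]]' >/dev/null &&
python3 chk.py && python3 -m pendant '[[-1,[0,0,0.001],[0,0,0]],[-1,[0,0,0.002],[0,0,0]],[-1,[0,0,0.002],[0,0,0]]]' >/dev/null &&
python3 chk.py && python3 -m pendant '[[-1,[0,0,0.001],[0,0,0]],[-1,[0,0,0.002],[0,0,0]],[-1,[0,0,0.002],[0,0,0]]]' >/dev/null &&
python3 chk.py && python3 -m pendant '[[-1,[0,0,0.001],[0,0,0]],[-1,[0,0,0.002],[0,0,0]],[-1,[0,0,0.002],[0,0,0]]]' >/dev/null &&
python3 chk.py && python3 -m pendant '[[-1,[0,0,0.001],[0,0,0]],[-1,[0,0,0.002],[0,0,0]],[-1,[0,0,0.002],[0,0,0]]]' >/dev/null &&
python3 chk.py && python3 -m pendant '[[-1,[0,0,0.001],[0,0,0]],[-1,[0,0,0.001],[0,0,0]]]' >/dev/null &&
python3 chk.py && python3 -m pendant '[[-1,[0,0,0.001],[0,0,0]],[-1,[0,0,0.001],[0,0,0]]]' >/dev/null &&
python3 chk.py && python3 -m pendant '[[-1,[0,0,0.001],[0,0,0]],[-1,[0,0,0.001],[0,0,0]]]' >/dev/null &&
python3 chk.py && python3 -m pendant '[[-1,[0,0,0.001],[0,0,0]],[-1,[0,0,0.001],[0,0,0]]]' >/dev/null
python3 rel.py
```

```text
[ 0.6203 -0.0778  0.1414] [-0.4  -0.55 -2.33]
[ 0.6206 -0.0777  0.1328] [-0.54  0.18 -1.31]
[ 0.6209 -0.0777  0.1315] [ 0.36  0.1  -2.53]
[ 0.6208 -0.0777  0.1294] [ 0.62 -0.18 -0.65]
[ 0.6208 -0.0777  0.1273] [ 0.54  0.02 -1.55]
[ 0.6208 -0.0777  0.1253] [-0.18 -1.07 -1.5 ]
[ 0.6208 -0.0777  0.1244] [-0.49  0.22 -2.32]
[ 0.6208 -0.0777  0.1234] [ 0.08  0.67 -2.49]
[ 0.6208 -0.0777  0.1224] [-0.17  0.3  -2.53]
plate xy mm [60.3  1.2] z 0.1214 toe dir rel plate 180.0 F [ 0.25 -0.74 -1.18] joints [ 11.  21. -14.  -0. -56. -27.] ori [ 179.99   -0.   -105.95]
```

```bash
python3 chk.py && python3 -m pendant '[[-1,[0,0,0.001],[0,0,0]],[-1,[0,0,0.001],[0,0,0]]]' >/dev/null &&
python3 chk.py && python3 -m pendant '[[-1,[0,0,0.001],[0,0,0]],[-1,[0,0,0.001],[0,0,0]]]' >/dev/null &&
python3 chk.py && python3 -m pendant '[[-1,[0,0,0.001],[0,0,0]],[-1,[0,0,0.001],[0,0,0]]]' >/dev/null &&
python3 chk.py && python3 -m pendant '[[-1,[0,0,0.001],[0,0,0]],[-1,[0,0,0.001],[0,0,0]]]' >/dev/null &&
python3 chk.py && python3 -m pendant '[[-1,[0,0,0.001],[0,0,0]],[-1,[0,0,0.001],[0,0,0]]]' >/dev/null &&
python3 chk.py && python3 -m pendant '[[-1,[0,0,0.001],[0,0,0]],[-1,[0,0,0.001],[0,0,0]]]' >/dev/null &&
python3 chk.py && python3 -m pendant '[[-1,[0,0,0.001],[0,0,0]],[-1,[0,0,0.001],[0,0,0]]]' >/dev/null &&
python3 chk.py && python3 -m pendant '[[-1,[0,0,0.001],[0,0,0]],[-1,[0,0,0.001],[0,0,0]]]' >/dev/null &&
python3 chk.py && python3 -m pendant '[[-1,[0,0,0.001],[0,0,0]],[-1,[0,0,0.001],[0,0,0]]]' >/dev/null &&
python3 chk.py && python3 -m pendant '[[-1,[0,0,0.001],[0,0,0]],[-1,[0,0,0.001],[0,0,0]]]' >/dev/null
python3 rel.py
```

```text
[ 0.6208 -0.0777  0.1214] [ 0.25 -0.74 -1.18]
[ 0.6209 -0.0777  0.1204] [-0.52 -0.27 -1.04]
[ 0.6208 -0.0777  0.1194] [ 0.08  0.58 -1.76]
[ 0.6208 -0.0777  0.1184] [-0.02 -0.36 -1.32]
[ 0.6209 -0.0777  0.1174] [-0.22 -0.52 -1.3 ]
[ 0.6211 -0.0778  0.1174] [-1.15  0.54  3.75]
plate xy mm [60.6  1.2] z 0.1174 toe dir rel plate 180.0 F [-1.15  0.54  3.75] joints [ 11.  21. -14.   0. -55. -27.] ori [-1.7996e+02 -1.0000e-02 -1.0593e+02]
```

The floor is felt at TCP z 0.1174, as estimated. I'll back off about 1.5 mm and turn the toe 90° to the left, under the lip.

```bash
python3 -m pendant '[[-1,[0,0,-0.002],[0,0,0]],[-1,[0,0,-0.002],[0,0,0]]]' >/dev/null; python3 chk.py &&
python3 -m pendant '[[-1,[0,0,0],[0,0,6]],[-1,[0,0,0],[0,0,12]],[-1,[0,0,0],[0,0,18]],[-1,[0,0,0],[0,0,24]],[-1,[0,0,0],[0,0,30]],[-1,[0,0,0],[0,0,30]]]' >/dev/null && python3 chk.py &&
python3 -m pendant '[[-1,[0,0,0],[0,0,6]],[-1,[0,0,0],[0,0,12]],[-1,[0,0,0],[0,0,18]],[-1,[0,0,0],[0,0,24]],[-1,[0,0,0],[0,0,30]],[-1,[0,0,0],[0,0,30]]]' >/dev/null && python3 chk.py &&
python3 -m pendant '[[-1,[0,0,0],[0,0,6]],[-1,[0,0,0],[0,0,12]],[-1,[0,0,0],[0,0,18]],[-1,[0,0,0],[0,0,24]],[-1,[0,0,0],[0,0,30]],[-1,[0,0,0],[0,0,30]]]' >/dev/null
python3 rel.py
```

```text
[ 0.6211 -0.0777  0.1189] [ 0.73  0.11 -1.53]
[ 0.6208 -0.0777  0.1183] [-0.42 -0.15 -1.73]
[ 0.6208 -0.0777  0.1184] [-0.19 -0.03 -2.3 ]
plate xy mm [60.4  1.3] z 0.1185 toe dir rel plate 90.0 F [-1.01  0.12 -1.72] joints [  11.   21.  -14.   -0.  -55. -117.] ori [180.    -0.   164.11]
```

```bash
python3 -m pendant '[[-1,[0,0.0015,0],[0,0,0]],[-1,[0.005,0.0015,0],[0,0,0]],[-1,[0.010,0.0015,0],[0,0,0]],[-1,[0.015,0.0015,0],[0,0,0]],[-1,[0.020,0.0015,0],[0,0,0]],[-1,[0.022,0.0015,0],[0,0,0]]]' >/dev/null; python3 chk.py &&
python3 -m pendant '[[-1,[0.002,0,0],[0,0,0]],[-1,[0.004,0,0],[0,0,0]],[-1,[0.006,0,0],[0,0,0]],[-1,[0.008,0,0],[0,0,0]]]' >/dev/null && python3 chk.py &&
python3 -m pendant '[[-1,[0.002,0,0],[0,0,0]],[-1,[0.004,0,0],[0,0,0]],[-1,[0.006,0,0],[0,0,0]],[-1,[0.008,0,0],[0,0,0]]]' >/dev/null && python3 chk.py &&
python3 -m pendant '[[-1,[0.002,0,0],[0,0,0]],[-1,[0.004,0,0],[0,0,0]],[-1,[0.006,0,0],[0,0,0]],[-1,[0.008,0,0],[0,0,0]]]' >/dev/null && python3 chk.py &&
python3 -m pendant '[[-1,[0.002,0,0],[0,0,0]],[-1,[0.004,0,0],[0,0,0]],[-1,[0.006,0,0],[0,0,0]],[-1,[0.008,0,0],[0,0,0]]]' >/dev/null && python3 chk.py
python3 rel.py
```

```text
[ 0.5992 -0.07    0.1187] [-0.6   0.03 -1.79]
[ 0.5925 -0.068   0.1187] [ 1.03  0.52 -2.02]
[ 0.5847 -0.0657  0.1186] [ 1.08  0.55 -1.04]
[ 0.5769 -0.0635  0.1186] [ 0.41  0.38 -1.92]
[ 0.5692 -0.0614  0.1185] [-0.99  0.21 -2.31]
plate xy mm [6.2 2.8] z 0.1185 toe dir rel plate 90.0 F [-0.99  0.21 -2.31] joints [  13.   16.  -21.    0.  -53. -119.] ori [-180.     -0.    164.06]
```

```bash
python3 -m pendant '[[-1,[0.002,0,0],[0,0,0]],[-1,[0.004,0,0],[0,0,0]],[-1,[0.006,0,0],[0,0,0]],[-1,[0.008,0,0],[0,0,0]],[-1,[0.010,0,0],[0,0,0]],[-1,[0.012,0,0],[0,0,0]]]' >/dev/null && python3 chk.py &&
python3 -m pendant '[[-1,[0.002,0,0],[0,0,0]],[-1,[0.004,0,0],[0,0,0]],[-1,[0.006,0,0],[0,0,0]],[-1,[0.008,0,0],[0,0,0]],[-1,[0.010,0,0],[0,0,0]],[-1,[0.012,0,0],[0,0,0]]]' >/dev/null && python3 chk.py &&
python3 -m pendant '[[-1,[0.002,0,0],[0,0,0]],[-1,[0.004,0,0],[0,0,0]],[-1,[0.006,0,0],[0,0,0]],[-1,[0.008,0,0],[0,0,0]],[-1,[0.010,0,0],[0,0,0]],[-1,[0.012,0,0],[0,0,0]]]' >/dev/null && python3 chk.py &&
python3 -m pendant '[[-1,[0.002,0,0],[0,0,0]],[-1,[0.004,0,0],[0,0,0]],[-1,[0.006,0,0],[0,0,0]],[-1,[0.008,0,0],[0,0,0]],[-1,[0.009,0,0],[0,0,0]],[-1,[0.009,0,0],[0,0,0]]]' >/dev/null && python3 chk.py
python3 rel.py; python3 shot.py w7
python3 - <<'E'
from plate import *
s=viewer.snapshot('scene')[:,:,::-1];cv2.imwrite('pics/s7.png',s)
X=np.r_[t+Rm@[-.06,0],.012];u,v=proj(cam('scene'),X).astype(int)
a=cv2.resize(s[v-40:v+35,u-60:u+40],(400,300),interpolation=2)
w=cv2.imread('pics/w7.png');pu=proj(cam('wrist'),X).astype(int);print(u,v,pu)
y0=min(max(pu[1]-75,0),250);x0=min(max(pu[0]-100,0),440)
b=cv2.resize(w[y0:y0+150,x0:x0+200],(400,300),interpolation=2);print(x0,y0)
cv2.imwrite('pics/m7.png',np.hstack([a,b]))
E
```

```text
[ 0.5576 -0.0581  0.1186] [ 0.75 -0.11 -1.75]
[ 0.5461 -0.0548  0.1186] [ 0.86 -0.17 -0.96]
[ 0.5346 -0.0515  0.1185] [ 1.24  0.64 -1.32]
[ 0.5259 -0.049   0.1186] [-0.19 -0.21 -0.92]
plate xy mm [-38.9   2.8] z 0.1186 toe dir rel plate 90.0 F [-0.19 -0.21 -0.92] joints [  16.   12.  -26.   -0.  -51. -122.] ori [ 1.8000e+02 -1.0000e-02  1.6406e+02]
17.4167 [ 0.5259 -0.049   0.1186] [ 1.8000e+02 -1.0000e-02  1.6406e+02] [-0.19 -0.21 -0.92] 0.0182 29.893900752067566
330 206 [320 171]
220 96
```

View pics/m7.png

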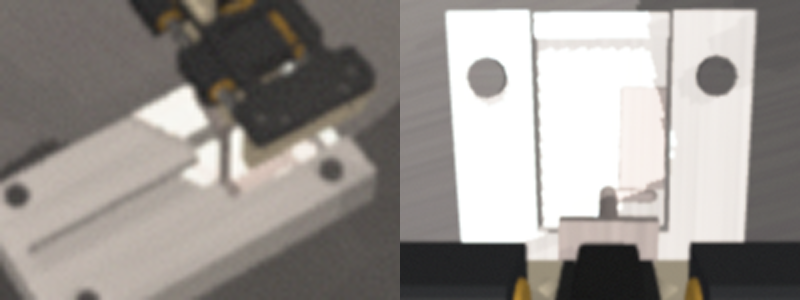

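The wrist panel shows the key lying in the pocket, pinkish at x 620–665, y 87–185, with the toe at its far end (630,195). I'll back off 2 mm, lift clear, and compute the key position.

```bash
python3 -m pendant '[[-1,[-0.002,0,0],[0,0,0]],[-1,[-0.002,0,0],[0,0,0]],[-1,[-0.002,0,-0.01],[0,0,0]],[-1,[-0.002,0,-0.03],[0,0,0]],[-1,[-0.002,0,-0.06],[0,0,0]],[-1,[-0.002,0,-0.09],[0,0,0]],[-1,[-0.002,0,-0.12],[0,0,0]],[-1,[-0.002,0,-0.15],[0,0,0]],[-1,[-0.002,0,-0.18],[0,0,0]],[-1,[-0.002,0,-0.2],[0,0,0]]]'; python3 -m pendant '[[-1,[0,0,0],[0,0,0]],[-1,[0,0,0],[0,0,0]]]' >/dev/null; python3 shot.py w8
python3 - <<'E'
from plate import *
import pickle
p7=pickle.load(open('w7.pkl','rb'));pl=lambda w:(Rm.T@(w[:2]-t)*1000).round(1)
print('before lift near end',pl(plane(p7,(341,139.5),.018)))
p8=pickle.load(open('w8.pkl','rb'));w=cv2.imread('pics/w8.png')
H=[]
for a in [(-.118,-.034),(-.118,.034),(0,.034),(0,-.034)]: H.append(proj(p8,np.r_[t+Rm@a,.018]))
Q=np.float32([[0,0],[204,0],[204,354],[0,354]])  # 3 px/mm: col=(y+34)*3,row=(x+118)*3
r=cv2.warpPerspective(w,cv2.getPerspectiveTransform(np.float32(H),Q),(204,354));cv2.imwrite('pics/r8.png',r)
rb=r[:,:,2].astype(int)-r[:,:,0];print('px per key check'); 
for i in range(0,354,15): print(i/3-118,' '.join('%4d'%x for x in rb[i,::9]))
E
```

```text
clock: 18.35
tool_pos: [0.5285, -0.0499, 0.3228]
orientation: [179.9, 0.2, 164.1]
force: [1.7, 0.2, -1.1]
opening: 0.0179
gripper_force: 29.9
18.5167 [ 0.5284 -0.0495  0.3203] [1.7990e+02 1.5000e-01 1.6405e+02] [-0.27 -1.15 -2.65] 0.0177 29.893738925457
before lift near end [-88.9  17.5]
px per key check
-118.0    7    6    0   -1    1    3    6    7    7    7    7    7    7    7    7    7    8    7    7    6    8    8    7
-113.0    6    5    2    2    6    6    6    6    6    6    6    6    6    6    6    6    7    7    7    8    8    9    6
-108.0    7    7   12    8    8    7    8    7    7    8    7    7    8    8    8    8    8    8    7    7    7   10    6
-103.0    7    7   12    8    7    7    7    6    6    7    8    7    7    8    8    8    8    8    8    8    7   10    7
-98.0    7    7   12    7    6    6    6    6    7    7    7    7    8    7    8    7    8    7    8    8    9   11    7
-93.0    6    7   12    8    7    6    6    7    6    7    8    6    7    8    8    7    7    9    8    8    8   10    8
-88.0    7    7   11    7    7    7    6    6    7    7    7    
[... 1411 characters left out ...]
12   13   12   13   12   10    7    8    7    7    8    9   10   13   13   12   12   13   13    8
-23.0    7    7    7    8    8    7    8    8    8    7    8    8    9    8    9    9    8    7    7    8    8    8    8
-18.0    8    7    8    7    8    7    8    7    9    8    8    8    9    8    9    8    8    8    8    8    8    8    8
-13.0    8    8    8    8    8    7    8    7    9    9    8    8    8    9    9    8    8    8    7    8    8    8    8
-8.0    8    7    7    8    7    8    7    8    9    8    9    9    9    9    9    8    8    7    7    8    8    8    8
-3.0    8    8    7    8    7    7    7    7    9    9    9    8    8    8    9    9    8    7    8    8    8    7    8
```

The key's centre is at about plate x -66.5 mm, y +18 mm, flat and wholly in the pocket. Now I'll take the pick back to the stand.

```bash
python3 -m pendant '[[-1,[0.108,0.133,0],[0,0,-52]],[-1,[0.108,0.133,0],[0,0,-52]],[-1,[0.108,0.133,0],[0,0,-52]],[-1,[0.108,0.133,0],[0,0,-52]],[-1,[0.108,0.133,0],[0,0,-52]],[-1,[0.108,0.133,0],[0,0,-52]],[-1,[0.108,0.133,0],[0,0,-52]],[-1,[0.108,0.133,0],[0,0,-52]],[-1,[0.108,0.133,0],[0,0,-52]],[-1,[0.108,0.133,0],[0,0,-52]]]' | sed -n 2,3p
python3 - <<'E'
from h import *
st();print(tool([.3945,.2658,.31]).round(4))
E
```

```text
tool_pos: [0.4603, 0.1078, 0.3176]
orientation: [180.0, -0.1, -144.0]
19.4 [0.4603 0.1078 0.3176] [ 1.7999e+02 -1.1000e-01 -1.4404e+02] [-0.33 -0.08 -1.03] 0.0181 29.89365667104721
[-0.0396  0.1666  0.0076]
```

```bash
python3 -m pendant '[[-1,[-0.04,0.167,0.008],[0,0,-51.1]],[-1,[-0.04,0.167,0.008],[0,0,-51.1]],[-1,[-0.04,0.167,0.008],[0,0,-51.1]],[-1,[-0.04,0.167,0.008],[0,0,-51.1]],[-1,[-0.04,0.167,0.008],[0,0,-51.1]],[-1,[-0.04,0.167,0.008],[0,0,-51.1]],[-1,[-0.04,0.167,0.008],[0,0,-51.1]],[-1,[-0.04,0.167,0.008],[0,0,-51.1]],[-1,[-0.04,0.167,0.008],[0,0,-51.1]],[-1,[-0.04,0.167,0.008],[0,0,-51.1]]]' | sed -n 2,3p
python3 -m pendant '[[-1,[0,0,0],[0,0,0]],[-1,[0,0,0],[0,0,0]]]' >/dev/null
python3 - <<'E'
from h import *
st();print(tool([.3945,.2658,.1645]).round(4))
E
```

```text
tool_pos: [0.3948, 0.2662, 0.3103]
orientation: [180.0, -0.0, -93.1]
20.4 [0.3949 0.2662 0.3105] [179.99  -0.   -93.01] [-0.11  1.09 -0.78] 0.0177 29.89394724369049
[0.0004 0.0004 0.146 ]
```

```bash
python3 -m pendant '[[-1,[0,0,0.035],[0,0,0]],[-1,[0,0,0.07],[0,0,0]],[-1,[0,0,0.1],[0,0,0]],[-1,[0,0,0.13],[0,0,0]],[-1,[0,0,0.146],[0,0,0]],[-1,[0,0,0.146],[0,0,0]],[-1,[0,0,0.146],[0,0,0]]]' >/dev/null
python3 chk.py
python3 - <<'E'
from h import *
print(tool([.4695,.262,.1645]).round(4), sensors.get_obs()['orientation'].round(2))
E
```

```text
[0.3949 0.2662 0.1645] [ 0.75  1.44 -0.56]
[ 0.0004 -0.0747 -0.0001] [ 1.7997e+02 -9.0000e-02 -9.2900e+01]
```

```bash
python3 -m pendant '[[-1,[0,-0.01,0],[0,0,0]],[-1,[0,-0.02,0],[0,0,0]],[-1,[0,-0.03,0],[0,0,0]],[-1,[0,-0.03,0],[0,0,0]]]' >/dev/null; python3 chk.py &&
python3 -m pendant '[[-1,[0,-0.01,0],[0,0,0]],[-1,[0,-0.02,0],[0,0,0]],[-1,[0,-0.03,0],[0,0,0]],[-1,[0,-0.04,0],[0,0,0]],[-1,[0,-0.047,0],[0,0,0]],[-1,[0,-0.047,0],[0,0,0]]]' >/dev/null && python3 chk.py &&
python3 -m pendant '[[-1,[0,0,0.003],[0,0,0]],[-1,[0,0,0.006],[0,0,0]],[-1,[0,0,0.007],[0,0,0]],[-1,[0,0,0.007],[0,0,0]]]' >/dev/null
python3 chk.py
```

```text
[0.4273 0.2657 0.1656] [ 0.9  -0.56 -1.  ]
[0.4732 0.2626 0.1643] [ 0.61  0.33 -1.18]
[0.4711 0.2625 0.1571] [-0.6   0.46 -1.67]
```

```bash
python3 -m pendant '[[-1,[0,0,0.0005],[0,0,0]],[-1,[0,0,0.0005],[0,0,0]]]' >/dev/null; python3 chk.py &&
python3 -m pendant '[[-1,[0,0,0.0005],[0,0,0]],[-1,[0,0,0.0005],[0,0,0]]]' >/dev/null && python3 chk.py &&
python3 -m pendant '[[-1,[0,0,0.0005],[0,0,0]],[-1,[0,0,0.0005],[0,0,0]]]' >/dev/null && python3 chk.py
python3 -m pendant '[[-0.5,[0,0,0],[0,0,0]],[0,[0,0,0],[0,0,0]],[1,[0,0,0],[0,0,0]],[1,[0,0,0],[0,0,0]],[1,[0,0,0],[0,0,0]],[1,[0,0,0],[0,0,0]],[1,[0,0,0],[0,0,0]],[1,[0,0,0],[0,0,0]],[1,[0,0,0],[0,0,0]],[1,[0,0,0],[0,0,0]]]'
```

```text
[0.4715 0.2628 0.1572] [ 0.07 -0.64 -1.21]
[0.4717 0.2628 0.1567] [ 0.33  0.2  -2.11]
[0.4717 0.2628 0.1565] [-3.1   0.76  3.36]
clock: 23.48
tool_pos: [0.4717, 0.2627, 0.156]
orientation: [-180.0, 0.0, -92.8]
force: [0.3, 0.3, 0.3]
opening: 0.0764
gripper_force: 0.0
```

The flange seated, with contact felt, and the fingers are open. I'll go straight up and check how the pick hangs.

```bash
python3 -m pendant '[[1,[0,0,0],[0,0,0]],[1,[0,0,-0.02],[0,0,0]],[1,[0,0,-0.05],[0,0,0]],[1,[0,0,-0.08],[0,0,0]],[1,[0,0,-0.115],[0,0,0]],[1,[0,0,-0.115],[0,0,0]],[1,[0,0,-0.115],[0,0,0]],[1,[0,0,-0.115],[0,0,0]]]'
python3 shot.py w9
python3 - <<'E'
from h import *
import pickle
def blob(img,x0,y0,x1,y1,th):
    m=(img[y0:y1,x0:x1].max(2)<th).astype('uint8');n,l,s,c=cv2.connectedComponentsWithStats(m);k=1+s[1:,4].argmax();return s[k].tolist(),(c[k]+[x0,y0]).round(1)
w4,w9=cv2.imread('pics/w4.png'),cv2.imread('pics/w9.png')
for w in (w4,w9): print('wrist grip',blob(w,300,170,350,235,75))
p4,p9=pickle.load(open('w4.pkl','rb')),pickle.load(open('w9.pkl','rb'))
for p in(p4,p9): print(proj(p,[.4695,.262,.174]).round(1),proj(p,[.4715,.262,.174]).round(1))
s0=cv2.imread('pics/scene0.png');s9=viewer.snapshot('scene')[:,:,::-1]
for s in (s0,s9): print('scene grip',blob(s,435,222,465,256,45))
E
```

```text
clock: 24.15
tool_pos: [0.4714, 0.2626, 0.2709]
orientation: [180.0, 0.0, -92.9]
force: [0.3, 0.0, -0.7]
opening: 0.0875
gripper_force: 0.0
24.15 [0.4714 0.2626 0.2709] [ 1.7999e+02  3.0000e-02 -9.2860e+01] [ 0.3   0.02 -0.68] 0.0875 0.0
wrist grip ([15, 18, 21, 33, 526], array([324.1, 202.7]))
wrist grip ([14, 11, 20, 32, 595], array([323.2, 196.6]))
[325.3 205.9] [323.  206.1]
[326.  197.2] [323.7 197.3]
scene grip ([8, 9, 14, 18, 127], array([449.4, 239.3]))
scene grip ([8, 0, 22, 15, 154], array([455.9, 227. ]))
```

Both wrist blobs match. The pick hangs upright about 2 mm nearer the seat's centre than before, and the robot is clear of everything. I'll hand it in.

```bash
python3 -c "
from plant import workorder
print(workorder.close_job())"
```

```text
the job is handed in; nothing more can be done
None
```

The job is handed in (no verdict was returned): by my measurements the key lies flat and wholly in the pocket (centre about 66 mm on the pocket side of the plate's origin), and the pick hangs upright in its stand, let go, at about 24 s of the 72 s.

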